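# Unclip the battery pack and stow it in the storage box

## Robot

A 6-joint arm with a two-finger parallel gripper is mounted at the origin on the work surface. World frame = base frame: x ahead of the robot, y to its left, z up, the work surface at z = 0. Lengths are in m, angles in rad, forces in N, time in s.
With the tool pointing down it reaches from about 0.375 to 0.9 m from the base axis. Payload 3.1 kg.
Tool frame: the origin (TCP) lies at the very end of the fingers, on their centre line; the grasp point (between the pads) lies 19 mm behind it; z points along the fingers, y is the direction in which the jaws open and shut (so a half turn about z gives the same grasp; the last joint's range is limited). The gripper opens to 87 mm and grips with 3 to 60 N. Pads are 19 mm wide; open, the fingers measure 117 mm over their backs; the gripper's body (75 mm by 190 mm) begins 51 mm behind the grasp point.
Start: joints at [0.929, 0.527, 1.433, -0, 1.181, -0.178], TCP at [0.279, 0.559, 0.223] pointing down, gripper open.
Joint ranges: [-3.08, 3.08], [-0.75, 2.2], [0.22, 2.44], [-1.43, 4.57], [0, 2.65], [-2.85, 2.85]. Speed limits (rad/s): [2.79, 2.79, 3.14, 3.14, 3.14, 3.14].

## Interface

Orientations are given as a unit quaternion [x, y, z, w].
In Python, from rig import robot gives the robot as it stands.
- The arm moves only by the tool arm_command, never from a script. Its argument "targets" is a list of rows, each a list of 5 numbers: the shift along the tool's x, y, z in cm, then the turn about the tool's z in rad, then the finger opening in cm, from 0 to 8.7. In form: [[dx, dy, dz, spin, hand], ...]. A call has 1 to 5 rows; each row is the pose to reach, as a shift and turn from the pose commanded when the call began, along the tool's axes at that moment; what a row does not reach only later rows make up. A row lasts 1/8 s, in which the tool goes at most 62.5 mm and 10.7 degrees, less where a joint would pass 70% of its speed; a pose out of reach is approached as far as the arm can. A call with a gripper value outside its range is refused whole. The fingers move at their own pace and stop on an object; "newtons" is the grip in N (left out, the last holds). Time passes only in rows, so rows that repeat a pose let the fingers close. It gives the time, the measured TCP pose, the force and the opening at its end, in the units of the state.
- robot.get_obs(): the state, without advancing time (a new reading comes with each control period).
- robot.camera(name): name is "scene" or "top" or "wrist"; returns (picture, depth): 384x512x3 uint8, red, green, blue; 384x512 float32, m along the optical axis (not along the pixel's ray), 0 where there is no reading.
- robot.camera_model(name): a dict with "mtx" (3x3 intrinsics, pixels), "extrinsics" (4x4, takes a point from world to camera coordinates). Camera axes: x right, y up, looking along -z (the intrinsics and any distortion apply to the point x, -y, -z); pixel columns grow to the right and rows downward; lengths in m; the calibration is good to about 2 mm. A picture is of the moment at which its call begins: read the wrist's pose just before it. camera_model takes no time and is no camera call; for the wrist camera it gives the pose at the moment of the call.
- robot.hand_in(): hands the job in, once; it reports no verdict.
The state is a dict: "time": time; "q": joint angles; "joint_velocities": joint speeds; "joint_torque": joint torques, N m; "position": TCP position; "tool_rot": TCP orientation; "ft_force": force on the tool from outside, world axes, zero at the start; "moment": the same for the moment, N m; "grip_width": finger opening in m.
Only numpy, scipy, OpenCV 4.12 (cv2) and the standard library are available. Lean on these libraries where they do the work, as an engineer would, in place of code of your own. Each camera call takes 0.05 s, during which the arm holds its last target.

## Task

Free the battery pack from its charging cradle by pinching its two side buttons in together, lift it out and stand it on the wooden coaster, and let go of it. Then, since fingers do not fit beside it in the box, take it another way and set it down fully home in the narrow open bay of the storage box, and let go. Keep it upright, do not drop it, and leave the other things on the counter where they are.

Things in the scene. Friction and masses are not known exactly. Their poses are not given: they have to be found in the camera images.
- pack: Black plastic battery pack, upright block 130 (x) x 44 (y) x 42 mm high, 0.33 to 0.56 kg. Origin: centre of its underside, z up. On its top centre a solid grip rib, 14 mm thick in x, 26 mm wide in y, 42 to 70 mm above the underside. Mid-length on each long side a spring button, which moves two hooks on that side, 35 to 51 mm either side of the middle, 4.5 to 11.5 mm up. Symmetric under a half turn.
- pack_grip (a point): Point inside the grip rib, on the pack's centre line, 64 mm above its underside (22 mm above the block's top): a place to grip the rib, fingers closing along the pack's x. Axes as the pack.
- button_left (a joint): Travel in m of the button on the pack's +y side: 0 = out, 0.006 = fully in; spring 4.8 N at first, 9.6 N fully in. Face 32 mm long, 20 mm high, centred 30 mm above the pack's underside, 8 mm proud when out, 2 mm when in: 60 mm over both buttons when out, 48 mm when both are in. Its hooks stick out 6 mm when out, 0 when in.
- button_right (a joint): The same for the button on the pack's -y side. The hooks clear the cradle only while both buttons are more than about 4 to 5 mm in; the pack has 2 mm of play sideways in the cradle, so an off-centre pinch leaves one side hooked (the finger that is too near presses its button more).
- button_left_face (a point): Centre of the outer face of the +y button.
- button_right_face (a point): Centre of the outer face of the -y button.
- cradle: Fixed white plastic charging cradle, 144 (x) x 72 mm (y); the pack starts hooked in it, x along x. Origin: centre of its underside. Corner rails 28 to 58 mm from the middle in x, 24 to 36 mm in y, 34 mm high, have lips over the hooks; between them each long side has a 56 mm gap for a finger, open to the counter. The pack comes straight up (35 mm to be clear); hooked, it rises only 1.5 mm.
- cradle_floor (a point): Centre of the cradle's floor, 10 mm above the counter, on which the pack's underside rests.
- coaster: Fixed square wooden coaster, 150 x 150 x 12 mm, flat on the counter. Origin: centre of its underside.
- coaster_top (a point): Centre of the coaster's top face, 12 mm above the counter.
- storage_box: Fixed plastic storage box, 152 mm (x) by 150 mm (y). Origin: centre of its underside. Its +y half is a compartment shut by a hinged lid with a snap latch (lid top 58.5 mm high; leave it shut). Its -y half is the narrow open bay for the pack.
- bay_floor (a point): Centre of the bay's floor (37 mm to -y of the box's origin, 5 mm above the counter); x along the bay. Inside, the bay is 142 mm long (x), 66 mm wide (y) and 40 mm deep (5 mm walls up to 45 mm above the counter): room for the pack with its buttons out, 3 mm to spare each side, but not for fingers beside it.
- kettle: Domed steel kettle, 170 mm across, 213 mm high. Bystander. Origin: centre of its underside.
- mugs: Three nested white ceramic mugs standing as one stack, 82 mm across, 157 mm high. Bystander. Origin: centre of the underside.
- spoon: Silicone spoon with a wooden handle, 200 mm long, lying on the counter. Bystander.
- sponge: Kitchen sponge, 100 x 65 x 30 mm. Bystander.
- jar: Glass jar, 64 mm across, 75 mm high. Bystander.
- bowl: White ceramic bowl, 100 mm across, 45 mm high. Bystander.
There are look-alikes about, which are no part of the job. Of the things that look like the coaster, take the one that is farthest to the robot's right at the start.

How it is judged:
On the way, in this order (a step that is already met when the one before it is completed fails the run):
1. both buttons are pinched in (each over 4 mm) while the pack still stands on the cradle's floor (within 6 mm of it) (value of joint each of button_left, button_right above 0.004 m and z of pack in the frame of cradle_floor below 0.006 m and horizontal distance between pack and cradle_floor below 0.01 m), for 0.1 s.
2. the pack stands upright on the coaster, its centre within 45 mm of the coaster's centre, let go by the fingers and at rest (horizontal distance between pack and coaster_top below 0.045 m and z of pack in the frame of coaster_top below 0.004 m and angle between pack's own z axis and vertical below 0.06 rad and contact force between the fingers and pack below 0.1 N and linear speed of pack below 0.02 m/s), for 0.3 s.
At the end, for the whole second after the job is handed in: The pack stands upright (within 3 degrees) on the floor of the narrow bay (underside within 5 mm of it), centred within 14 mm and lined up with the bay within 7 degrees, its buttons not jammed in (each less than 4.5 mm in), let go and at rest (horizontal distance between pack and bay_floor below 0.014 m and z of pack in the frame of bay_floor below 0.005 m and angle between the x axis of pack and the x axis of bay_floor, either way round below 0.12 rad and angle between pack's own z axis and vertical below 0.06 rad and value of joint each of button_left, button_right below 0.0045 m and linear speed of pack below 0.02 m/s); the robot touches nothing.
It fails at once if the kettle, mugs, spoon, sponge, jar or bowl moved more than 30 mm (distance of any of kettle, mugs, spoon, sponge, jar, bowl from where it was at the start of the episode above 0.03 m).
It fails at once if the pack tipped more than 30 degrees (angle between pack's own z axis and vertical above 0.52 rad).
It fails at once if the pack dropped (faster than 0.5 m/s with no finger on it) (linear speed of pack above 0.5 m/s and contact force between the fingers and pack below 0.1 N).
It also fails if it takes over 62 s, if anything falls off the work surface, if the arm or the gripper's body presses on something with over 40 N, if the wrist force passes 120 N, or if a joint passes its speed limit or range.

## Working session

There is one attempt and no reset: what is moved stays moved. The work goes in short steps, Python scripts to look and compute and a tool call to move; the robot and the scene stay as the last step left them, time stands still between calls to the robot, and variables do not carry over. Pictures are saved under pics/ and viewed, and the job is handed in when it is done.

Besides the shell and the picture viewer there is one more tool, called as name([rows], argument=value, ...), one row to a line, values as JSON. arm_command: Moves the arm, as the interface text tells. Its arguments: {"type":"object","properties":{"targets":{"type":"array","items":{"type":"array","items":{"type":"number"}}},"newtons":{"type":"number"}},"required":["targets"]}

```bash
mkdir -p pics
cat > h.py <<'E'
import numpy as np, cv2
from rig import robot
def shot(n,f):
    m=robot.camera_model(n); p,d=robot.camera(n)
    np.savez('pics/'+f+'.npz',p=p,d=d,K=m['mtx'],E=m['extrinsics'])
    cv2.imwrite('pics/'+f+'.png',cv2.cvtColor(p,cv2.COLOR_RGB2BGR)); return p,d,m
def load(f):
    return np.load('pics/'+f+'.npz')
def ray(z,u,v):
    K,E=z['K'],z['E']; Ei=np.linalg.inv(E)
    c=np.array([(u-K[0,2])/K[0,0],-(v-K[1,2])/K[1,1],-1]); return Ei[:3,3],Ei[:3,:3]@c
def pt(z,u,v,dep=None):
    o,r=ray(z,u,v); dep=z['d'][int(round(v)),int(round(u))] if dep is None else dep
    return o+r*dep
def atz(z,u,v,h):
    o,r=ray(z,u,v); return o+r*(h-o[2])/r[2]
def proj(z,P):
    c=z['E']@np.append(P,1); K=z['K']; return K[0,0]*c[0]/-c[2]+K[0,2], K[1,1]*-c[1]/-c[2]+K[1,2]
def crop(f,x0,y0,x1,y1,s,out):
    im=cv2.imread('pics/'+f+'.png')[y0:y1,x0:x1]
    cv2.imwrite('pics/'+out+'.png',cv2.resize(im,None,fx=s,fy=s,interpolation=cv2.INTER_CUBIC))
E
python3 - <<'E'
from h import *
for n in['scene','top','wrist']:
    p,d,m=shot(n,n+'0'); print(n,m, (d==0).mean())
o=robot.get_obs(); print(o)
E
```

```text
scene {'mtx': array([[488.12645966,   0.        , 259.52694579],
       [  0.        , 488.12645966, 200.69056607],
       [  0.        ,   0.        ,   1.        ]]), 'extrinsics': array([[ 0.20555991,  0.97856723,  0.01230026, -0.10568489],
       [-0.84316212,  0.17070791,  0.50983963,  0.37987503],
       [ 0.4968126 , -0.1151737 ,  0.86018153, -2.01304805],
       [ 0.        ,  0.        ,  0.        ,  1.        ]])} 0.004130045572916667
top {'mtx': array([[464.84773964,   0.        , 252.12821905],
       [  0.        , 464.84773964, 189.97331228],
       [  0.        ,   0.        ,   1.        ]]), 'extrinsics': array([[ 0.01622061, -0.99984742, -0.00648278,  0.03153968],
       [ 0.98420059,  0.01482281,  0.17643547, -0.49759291],
       [-0.17631246, -0.00924225,  0.98429086, -1.36944627],
       [ 0.        ,  0.        ,  0.        ,  1.        ]])} 0.00372314453125
wrist {'mtx': array([[315.71462655,   0.        , 255.39797706],
       [  0.        , 315.71462655, 193.04134043],
       [  0.        ,   0.        ,   1.        ]]), 'extrinsics': array([[ 0.44630366,  0
[... 225 characters left out ...]
003926595052083333
{'time': 0.15, 'q': array([ 9.29491869e-01,  5.28260935e-01,  1.43361625e+00, -3.83069127e-06,
        1.18138683e+00, -1.78522194e-01]), 'joint_velocities': array([ 0.00030291, -0.00330596, -0.00349472, -0.00145482, -0.00067228,
       -0.00149479]), 'joint_torque': array([ 6.01586380e-04, -4.40431130e+01, -1.76842064e+01,  6.33593928e-02,
        5.52767236e-02, -1.31720640e-04]), 'position': array([0.27866954, 0.55880684, 0.22178869]), 'tool_rot': array([ 2.29331012e-01,  9.73348133e-01, -7.67154507e-04, -3.31418894e-04]), 'ft_force': array([ 0.02632879, -0.34331756, -0.47431728]), 'moment': array([0.04397241, 0.01863603, 0.02679125]), 'grip_width': 0.08715113297107066}
```

View pics/top0.png

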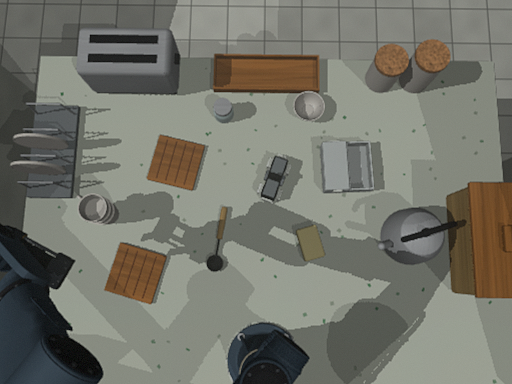

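View pics/scene0.png

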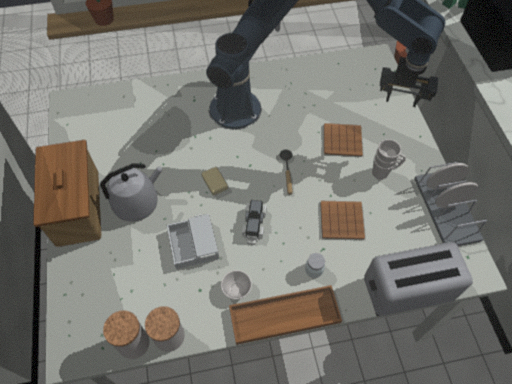

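View pics/wrist0.png

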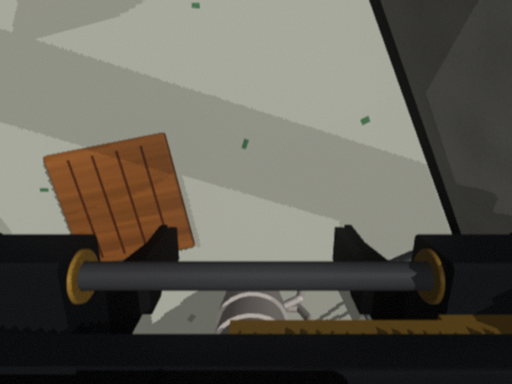

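Run:
```python
from h import *
crop('top0',240,130,400,230,5,'c1'); crop('top0',130,120,230,210,6,'c2')
crop('scene0',150,180,370,280,3.6,'c3')
z=load('top0')
for n,u,v in [('coastA',177,162),('coastB',136,272),('cradle',273,178),('lid',333,165),('bayfloor',361,165),('mugs',96,208),('spoon1',223,208),('spoon2',215,263),('sponge',310,243),('kettle',412,235),('bowl',309,106),('jar',222,110)]:
    print(n,pt(z,u,v).round(3))
```

```text
coastA [0.588 0.277 0.014]
coastB [0.246 0.386 0.012]
cradle [ 0.533 -0.023  0.056]
lid [ 0.574 -0.204  0.062]
bayfloor [ 0.59  -0.303  0.003]
mugs [0.424 0.483 0.123]
spoon1 [0.444 0.128 0.02 ]
spoon2 [0.277 0.149 0.003]
sponge [ 0.34  -0.137  0.034]
kettle [ 0.354 -0.385  0.209]
bowl [ 0.784 -0.14  -0.001]
jar [0.739 0.135 0.077]
```

View pics/c1.png

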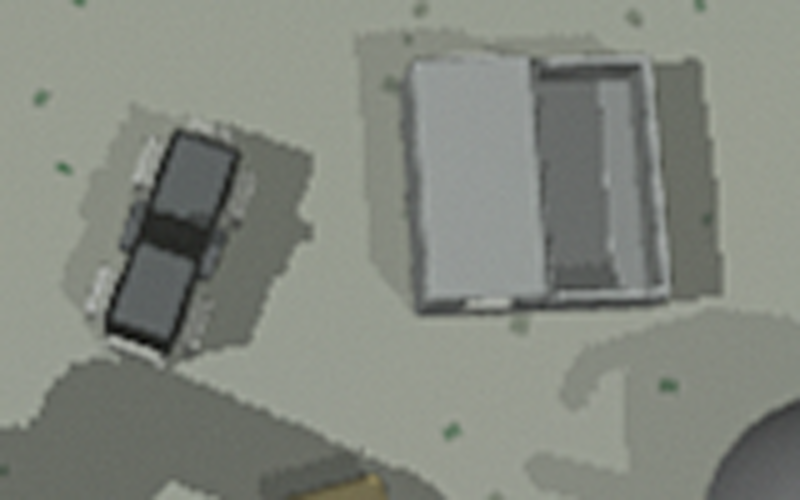

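View pics/c2.png

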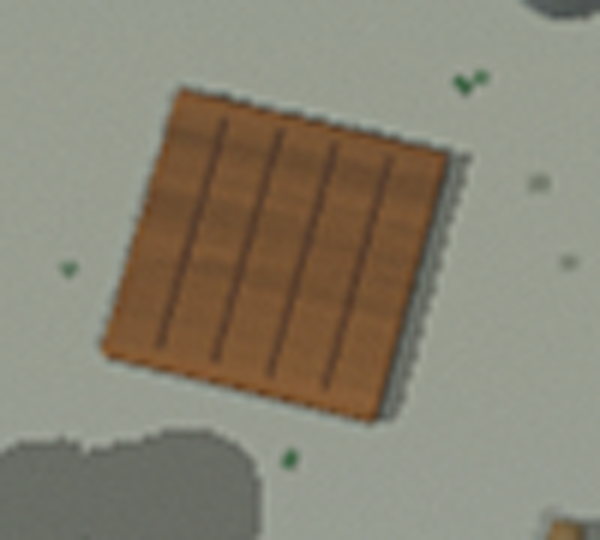

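View pics/c3.png

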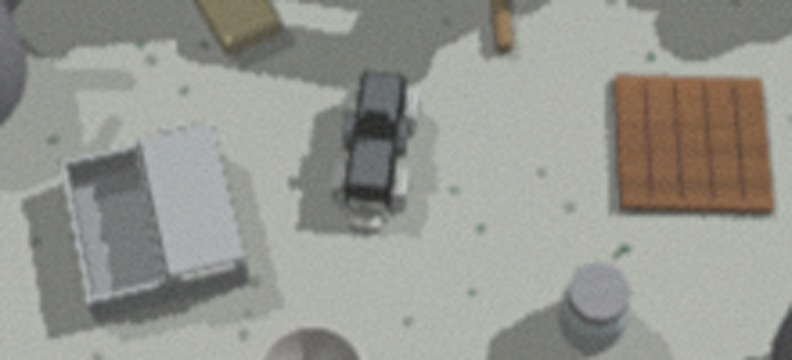

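Run:
```python
from h import *
z=load('top0'); print('cam',ray(z,0,0)[0].round(3))
def seq(ps,x0,y0,s,h):
    P=np.array([atz(z,x0+x/s,y0+y/s,h) for x,y in ps]); print(P.round(4).tolist(),'c',P.mean(0).round(4)); 
    for i in range(len(P)):
        e=P[(i+1)%len(P)]-P[i]; print('  len',np.linalg.norm(e).round(4),'ang',np.degrees(np.arctan2(e[1],e[0])).round(1))
seq([(182,130),(240,150),(170,350),(112,328)],240,130,5,.052)
seq([(180,90),(450,152),(378,422),(102,350)],130,120,6,.012)
seq([(412,60),(652,58),(666,296),(420,310)],240,130,5,.05)
```

```text
cam [0.248 0.026 1.436]
[[0.6025, -0.0334, 0.052], [0.5904, -0.0689, 0.052], [0.466, -0.0271, 0.052], [0.4789, 0.008, 0.052]] c [ 0.5345 -0.0304  0.052 ]
  len 0.0375 ang -108.8
  len 0.1313 ang 161.4
  len 0.0374 ang 69.8
  len 0.1304 ang -18.5
[[0.6762, 0.3358, 0.012], [0.6443, 0.1913, 0.012], [0.4989, 0.2237, 0.012], [0.5349, 0.3693, 0.012]] c [0.5886 0.28   0.012 ]
  len 0.148 ang -102.5
  len 0.1489 ang 167.4
  len 0.15 ang 76.1
  len 0.1452 ang -13.4
[[0.6495, -0.1749, 0.05], [0.6529, -0.3227, 0.05], [0.5039, -0.3269, 0.05], [0.4931, -0.1781, 0.05]] c [ 0.5749 -0.2507  0.05  ]
  len 0.1478 ang -88.7
  len 0.1491 ang -178.4
  len 0.1491 ang 94.2
  len 0.1565 ang 1.2
```

```bash
cat >> h.py <<'E'
from scipy.spatial.transform import Rotation as R
def rel(x,y,z,head=None,base=None):
    """shift in tool axes (cm) + spin from measured (or base) pose to TCP x,y,z, tool-y heading head(deg)"""
    o=robot.get_obs(); p=o['position']; M=R.from_quat(o['tool_rot']).as_matrix()
    d=M.T@(np.array([x,y,z])-p)*100
    h=np.degrees(np.arctan2(M[1,1],M[0,1])); s=0
    if head is not None:
        s=((h-head)+90)%180-90
    print('heading',h.round(2),'shift',d.round(2),'spin',np.radians(s).round(3),'tilt',M[:,2].round(4),'q6',o['q'][5].round(2))
E
python3 - <<'E'
from h import *
z=load('wrist0'); o=robot.get_obs(); M=R.from_quat(o['tool_rot']).as_matrix()
c,_=ray(z,0,0); print('cam in tool',M.T@(c-o['position']), 'view dir in tool', M.T@ray(z,255,193)[1])
rel(.5345-.0,-.03,.24,71.5)
E
```

```text
cam in tool [ 0.07534585 -0.00024785 -0.16084998] view dir in tool [-0.27514938 -0.00209988  0.96140003]
heading 63.48 shift [-49.18 -41.27  -1.77] spin -0.14 tilt [-0.001  -0.0013 -1.    ] q6 -0.18
```

Run:
```python
from h import *
rel(.43,.005,.23,71.5)
```

```text
heading 63.48 shift [-38.27 -42.8   -0.76] spin -0.14 tilt [-0.001  -0.0013 -1.    ] q6 -0.18
```

arm_command([
  [-38.3,-42.8,-0.8,-0.14,8.7],
  [-38.3,-42.8,-0.8,-0.14,8.7],
  [-38.3,-42.8,-0.8,-0.14,8.7],
  [-38.3,-42.8,-0.8,-0.14,8.7],
  [-38.3,-42.8,-0.8,-0.14,8.7],
])

```text
time: 0.78
position: [0.3618, 0.2561, 0.227]
tool_rot: [0.16, 0.987, 0.0, 0.0]
ft_force: [1.2, -0.5, -0.1]
grip_width: 0.087
```

Run:
```python
from h import *
print(robot.get_obs()['position'],robot.get_obs()['q'])
rel(.43,.005,.23,71.5)
```

```text
[0.36178894 0.25606867 0.22695271] [ 3.62973155e-01  2.76838786e-01  1.86381600e+00 -2.74050068e-04
  1.00034468e+00 -8.85543346e-01]
heading 71.54 shift [-14.42 -21.66  -0.3 ] spin 0.001 tilt [ 6.e-04 -0.e+00 -1.e+00] q6 -0.89
```

arm_command([
  [-14.4,-21.0,-0.3,0,8.7],
  [-14.4,-21.0,-0.3,0,8.7],
  [-14.4,-21.0,-0.3,0,8.7],
  [-14.4,-21.0,-0.3,0,8.7],
  [-14.4,-21.0,-0.3,0,8.7],
])

```text
time: 1.4
position: [0.4333, 0.009, 0.2301]
tool_rot: [0.164, 0.986, -0.0, 0.001]
ft_force: [0.5, 0.5, 0.1]
grip_width: 0.0871
```

arm_command([
  [0,0,0,0,8.7],
  [0,0,0,0,8.7],
])

```text
time: 1.65
position: [0.4305, 0.0145, 0.2297]
tool_rot: [0.16, 0.987, 0.0, -0.001]
ft_force: [0.4, -0.6, 0.3]
grip_width: 0.0868
```

Run:
```python
from h import *
rel(.43,.005,.23,71.5)
print(robot.get_obs()['position'])
shot('wrist','w1')
print(proj(load('w1'),[.5345,-.03,.08]))
```

```text
heading 71.62 shift [-0.25 -0.92 -0.03] spin 0.002 tilt [-1.2e-03  6.0e-04 -1.0e+00] q6 -1.48
[0.43050498 0.01449716 0.22969106]
(np.float64(247.2169948977959), np.float64(279.1824117320497))
```

View pics/w1.png

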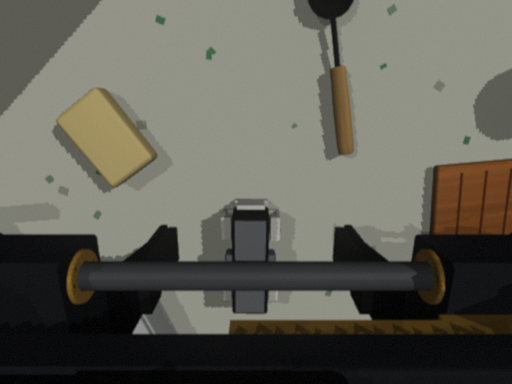

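Run:
```python
from h import *
rel(.60,-.052,.21,71.5)
```

```text
heading 71.65 shift [-18.18  -0.99   1.96] spin 0.003 tilt [-1.e-03  5.e-04 -1.e+00] q6 -1.48
```

arm_command([
  [-18.2,-1.0,2,0,8.7],
  [-18.2,-1.0,2,0,8.7],
  [-18.2,-1.0,2,0,8.7],
  [-18.2,-1.0,2,0,8.7],
  [-18.2,-1.0,2,0,8.7],
])

```text
time: 2.33
position: [0.5995, -0.0523, 0.2092]
tool_rot: [0.16, 0.987, 0.0, -0.002]
ft_force: [0.3, 1.4, 0.1]
grip_width: 0.087
```

Run:
```python
from h import *
print(robot.get_obs()['position'],np.abs(robot.get_obs()['joint_velocities']).max())
shot('wrist','w2')
crop('w2',150,20,350,220,3,'w2c')
print(proj(load('w2'),[.5345,-.03,.08]))
```

```text
[ 0.59947312 -0.05228258  0.20918622] 0.026456109919051233
(np.float64(256.57278780659277), np.float64(110.94336729721354))
```

View pics/w2.png

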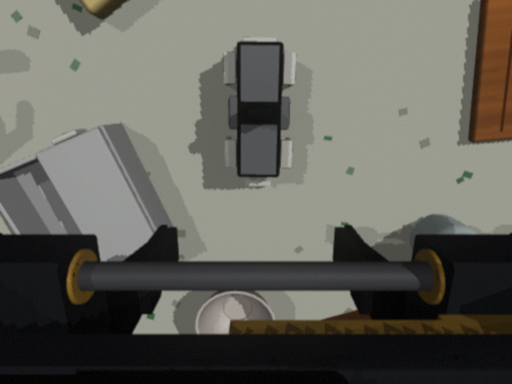

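View pics/w2c.png

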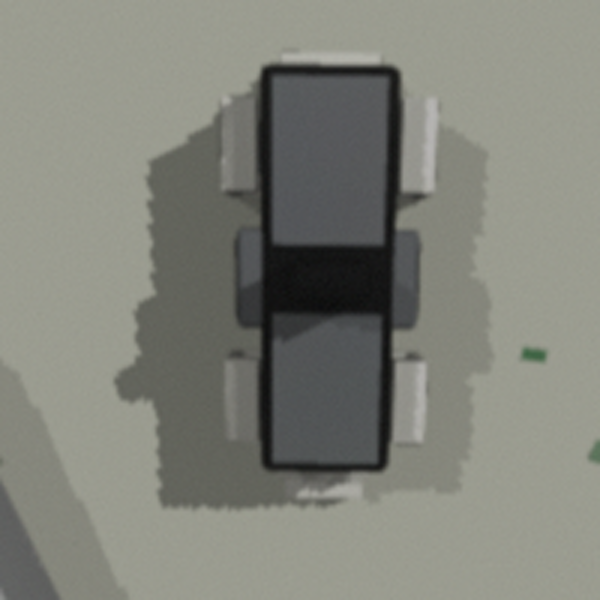

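Run:
```python
from h import *
z=load('w2'); f=lambda x,y:(150+x/3,20+y/3)
def at(x,y,h): return atz(z,*f(x,y),h)
print('depth heights', [pt(z,*f(x,y)).round(4).tolist() for x,y in [(320,150),(320,400),(320,280),(250,280),(408,280),(240,140),(420,140),(560,500)]])
C=np.array([at(*p,.052) for p in [(263,68),(399,68),(386,467),(264,467)]])
print(C.round(4).tolist(),C.mean(0))
for i in range(4):
    e=C[(i+1)%4]-C[i]; print(np.linalg.norm(e).round(4),np.degrees(np.arctan2(e[1],e[0])).round(2))
L,Rr=at(237,278,.05),at(419,278,.05); print('btn',L,Rr,(L+Rr)/2,np.linalg.norm(L-Rr))
# cradle rails outer
Q=[at(*p,.034) for p in [(221,145),(438,145),(227,400),(427,400)]]
print('rails',np.array(Q).round(4), np.linalg.norm(Q[0]-Q[1]),np.linalg.norm(Q[2]-Q[3]),np.mean(Q,0))
# edge long centreline
m1=(C[0]+C[1])/2;m2=(C[2]+C[3])/2;e=m1-m2;print('axis',np.degrees(np.arctan2(e[1],e[0]))%180)
o=robot.get_obs()['position']; print(o)
```

```text
depth heights [[0.4997, -0.0183, 0.0527], [0.5745, -0.043, 0.0526], [0.5365, -0.0306, 0.0802], [0.5301, -0.0526, 0.0488], [0.5465, -0.0032, 0.0478], [0.4864, -0.0419, 0.0322], [0.5054, 0.0149, 0.0333], [0.6516, 0.0341, -0.0014]]
[[0.4716, -0.0275, 0.052], [0.4848, 0.0122, 0.052], [0.6037, -0.0288, 0.052], [0.5904, -0.0686, 0.052]] [ 0.53763954 -0.0281657   0.052     ]
0.0419 71.63
0.1257 -19.04
0.042 -108.36
0.1257 160.91
btn [ 0.52814394 -0.05637455  0.05      ] [5.46949803e-01 2.64293587e-04 5.00000000e-02] [ 0.53754687 -0.02805513  0.05      ] 0.05967929889310339
rails [[ 0.4861 -0.0484  0.034 ]
 [ 0.5088  0.02    0.034 ]
 [ 0.5667 -0.0753  0.034 ]
 [ 0.5892 -0.0077  0.034 ]] 0.07204041572139223 0.07127952490309149 [ 0.53771739 -0.02784524  0.034     ]
axis 160.93438990206198
[ 0.59914035 -0.05228337  0.20958334]
```

Run:
```python
from h import *
rel(.5376,-.0281,.021,71.0)
```

```text
heading 71.62 shift [ 6.55  0.35 18.88] spin 0.011 tilt [-2.5e-03  9.0e-04 -1.0e+00] q6 -1.52
```

arm_command([
  [6.5,0.35,6,0.011,8.7],
  [6.5,0.35,9,0.011,8.7],
  [6.5,0.35,9,0.011,8.7],
  [6.5,0.35,9,0.011,8.7],
])

```text
time: 2.88
position: [0.5422, -0.0304, 0.1218]
tool_rot: [0.166, 0.986, -0.0, 0.002]
ft_force: [1.6, -0.2, 0.1]
grip_width: 0.0868
```

Run:
```python
from h import *
rel(.5376,-.0281,.021,71.0)
shot('wrist','w3')
z=load('w3');print(proj(z,[.5376,-.0281,.08]))
```

```text
heading 70.91 shift [ 0.56  0.07 10.08] spin -0.002 tilt [ 0.0042 -0.0012 -1.    ] q6 -1.5
(np.float64(256.8853438142945), np.float64(210.07880685344747))
```

View pics/w3.png

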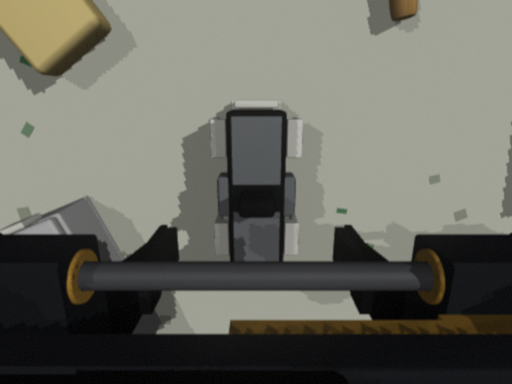

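Rib and buttons sit centred (col ~257) midway between the fingers; consistent with my measurement. Go down.

arm_command([
  [0.1,0.05,5,0,8.7],
  [0.1,0.05,9.2,0,8.7],
  [0.1,0.05,9.2,0,8.7],
  [0.1,0.05,9.2,0,8.7],
])

```text
time: 3.42
position: [0.5418, -0.0301, 0.0298]
tool_rot: [0.166, 0.986, -0.0, 0.002]
ft_force: [1.2, -0.2, 0.2]
grip_width: 0.0871
```

Run:
```python
from h import *
rel(.5376,-.0281,.021,71.0); print(robot.get_obs()['position'])
```

```text
heading 70.87 shift [0.47 0.05 0.88] spin -0.002 tilt [ 0.0042 -0.0011 -1.    ] q6 -1.5
[ 0.54180074 -0.03010431  0.0298101 ]
```

arm_command([
  [0.45,0.05,0.8,0,8.7],
  [0.45,0.05,0.8,0,8.7],
  [0.45,0.05,0.8,0,8.7],
])

```text
time: 3.8
position: [0.5357, -0.0275, 0.0205]
tool_rot: [0.166, 0.986, -0.0, 0.0]
ft_force: [-0.5, 0.3, -0.8]
grip_width: 0.0873
```

Run:
```python
from h import *
rel(.5376,-.0281,.021,71.0); print(robot.get_obs()['position'])
```

```text
heading 70.88 shift [-0.2   0.01 -0.05] spin -0.002 tilt [ 9.e-04 -3.e-04 -1.e+00] q6 -1.5
[ 0.53571656 -0.02753513  0.02049919]
```

arm_command([
  [-0.1,0,0,0,4.2],
  [-0.1,0,0,0,4.2],
  [-0.1,0,0,0,4.2],
  [-0.1,0,0,0,4.2],
  [-0.1,0,0,0,4.2],
], newtons=30)

```text
time: 4.42
position: [0.5364, -0.0279, 0.0201]
tool_rot: [0.166, 0.986, -0.0, -0.0]
ft_force: [-1.2, 0.3, 9.7]
grip_width: 0.0466
```

arm_command([
  [0,0,0,0,4.2],
  [0,0,0,0,4.2],
  [0,0,0,0,4.2],
])

```text
time: 4.8
position: [0.5364, -0.0278, 0.0202]
tool_rot: [0.166, 0.986, -0.0, 0.0]
ft_force: [-0.3, -0.2, 5.6]
grip_width: 0.0466
```

arm_command([
  [0,0,-0.5,0,4.2],
  [0,0,-1.0,0,4.2],
  [0,0,-1.5,0,4.2],
  [0,0,-1.5,0,4.2],
])

```text
time: 5.3
position: [0.5366, -0.0279, 0.0352]
tool_rot: [0.166, 0.986, -0.0, 0.0]
ft_force: [0.6, 0.1, -3.6]
grip_width: 0.0463
```

arm_command([
  [0,0,-2,0,4.2],
  [0,0,-4,0,4.2],
  [0,0,-6,0,4.2],
  [0,0,-8,0,4.2],
  [0,0,-8,0,4.2],
])

```text
time: 5.92
position: [0.5374, -0.0281, 0.1161]
tool_rot: [0.166, 0.986, -0.0, 0.002]
ft_force: [-0.7, 0.2, -5.1]
grip_width: 0.0471
```

Run:
```python
from h import *
print(robot.get_obs()['position'],robot.get_obs()['ft_force'])
shot('scene','s1'); shot('wrist','w4')
crop('s1',180,100,380,270,4,'s1c')
```

```text
[ 0.53738484 -0.02805847  0.11606031] [-0.74382112  0.21780836 -5.07933364]
```

View pics/s1c.png

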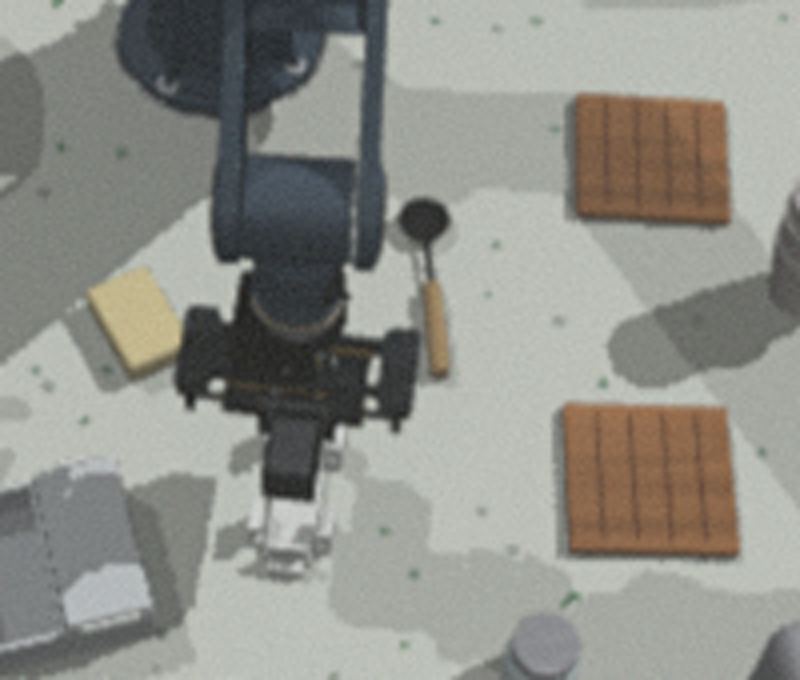

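View pics/w4.png

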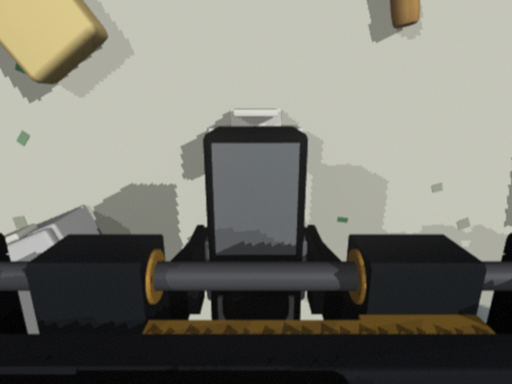

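Run:
```python
from h import *
rel(.589,.28,.07,71.0)
z=load('w4')
for u,v in [(256,145),(256,240),(220,200),(292,200)]: print(pt(z,u,v).round(4))
```

```text
heading 70.87 shift [ 5.06 30.81  4.45] spin -0.002 tilt [-8.e-04  2.e-04 -1.e+00] q6 -1.5
[ 0.4809 -0.0086  0.147 ]
[ 0.5207 -0.0224  0.1469]
[ 0.4981 -0.0309  0.1469]
[ 0.5078 -0.0018  0.1481]
```

arm_command([
  [1.0,4,0,0,4.2],
  [2.0,9,0,0,4.2],
  [2.8,14,0,0,4.2],
  [3.6,19,0,0,4.2],
  [4.4,24,0.5,0,4.2],
])

```text
time: 6.65
position: [0.573, 0.2148, 0.1085]
tool_rot: [0.166, 0.986, -0.0, -0.001]
ft_force: [1.8, -0.8, -4.5]
grip_width: 0.0472
```

Run:
```python
from h import *
rel(.589,.28,.06,71.0)
```

```text
heading 70.88 shift [0.61 6.69 4.84] spin -0.002 tilt [-1.8e-03 -5.0e-04 -1.0e+00] q6 -1.06
```

arm_command([
  [0.4,3,1.5,0,4.2],
  [0.6,6,3.0,0,4.2],
  [0.6,6.7,4.4,0,4.2],
  [0.6,6.7,4.8,0,4.2],
  [0.6,6.7,4.8,0,4.2],
])

```text
time: 7.28
position: [0.5889, 0.2772, 0.061]
tool_rot: [0.167, 0.986, -0.001, -0.001]
ft_force: [0.6, 0.1, -4.9]
grip_width: 0.0467
```

Run:
```python
from h import *
rel(.589,.28,.0225,71.0);print(robot.get_obs()['position'])
shot('wrist','w5')
z=load('w5')
for u,v in [(256,145),(256,240)]: print(pt(z,u,v).round(4))
```

```text
heading 70.82 shift [0.07 0.27 3.85] spin -0.003 tilt [-0.0025 -0.0011 -1.    ] q6 -0.97
[0.58890554 0.27724076 0.06100978]
[0.5335 0.2965 0.0927]
[0.5732 0.2828 0.0929]
```

View pics/w5.png

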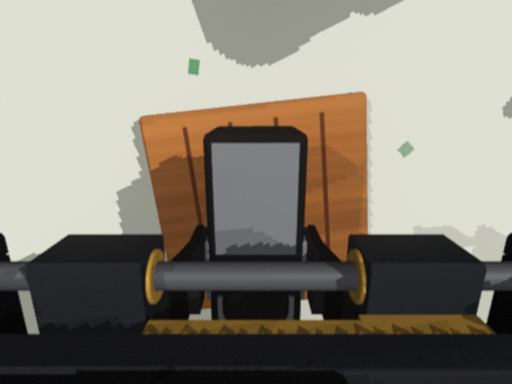

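arm_command([
  [0,0,1.5,0,4.2],
  [0,0,3.0,0,4.2],
  [0,0,3.5,0,4.2],
  [0,0,3.8,0,4.2],
  [0,0,3.8,0,4.2],
])

```text
time: 7.95
position: [0.5898, 0.2787, 0.0237]
tool_rot: [0.166, 0.986, -0.0, -0.0]
ft_force: [-0.4, 1.5, -4.5]
grip_width: 0.0466
```

Run:
```python
from h import *
o=robot.get_obs();print(o['position'],o['ft_force'])
```

```text
[0.58979523 0.27865486 0.02373349] [-0.38435127  1.48725644 -4.54664904]
```

arm_command([
  [0,0,0.15,0,4.2],
  [0,0,0.15,0,4.2],
  [0,0,0.15,0,4.2],
])

```text
time: 8.32
position: [0.5899, 0.2787, 0.0226]
tool_rot: [0.166, 0.986, 0.0, 0.0]
ft_force: [-0.1, 0.2, -4.3]
grip_width: 0.047
```

arm_command([
  [0,0,0.1,0,4.2],
  [0,0,0.2,0,4.2],
  [0,0,0.2,0,4.2],
])

```text
time: 8.7
position: [0.59, 0.2787, 0.0222]
tool_rot: [0.166, 0.986, 0.0, 0.0]
ft_force: [-2.7, -0.6, 6.6]
grip_width: 0.0472
```

arm_command([
  [0,0,-0.1,0,5.6],
  [0,0,-0.1,0,7],
  [0,0,-0.1,0,8.7],
  [0,0,-0.1,0,8.7],
  [0,0,-0.1,0,8.7],
])

```text
time: 9.32
position: [0.5899, 0.2786, 0.0213]
tool_rot: [0.166, 0.986, 0.0, 0.0]
ft_force: [1.2, -0.8, -0.4]
grip_width: 0.0848
```

arm_command([
  [0,0,-4,0,8.7],
  [0,0,-9,0,8.7],
  [0,0,-14,0,8.7],
  [0,0,-16,0,8.7],
  [0,0,-16,0,8.7],
])

```text
time: 9.95
position: [0.5911, 0.279, 0.1836]
tool_rot: [0.166, 0.986, 0.001, 0.002]
ft_force: [-0.2, 1.3, 0.1]
grip_width: 0.0871
```

Run:
```python
from h import *
o=robot.get_obs();print(o['time'],o['position'],o['ft_force'],o['grip_width'])
shot('top','t2'); crop('t2',120,110,240,230,5,'t2c')
rel(.66,.255,.20,71)
```

```text
9.95 [0.59106875 0.2789918  0.18358301] [-0.15970688  1.29071129  0.09689289] 0.08712069555132149
heading 70.87 shift [-7.4   0.07 -1.82] spin -0.002 tilt [ 1.e-03  3.e-04 -1.e+00] q6 -0.97
```

View pics/t2c.png

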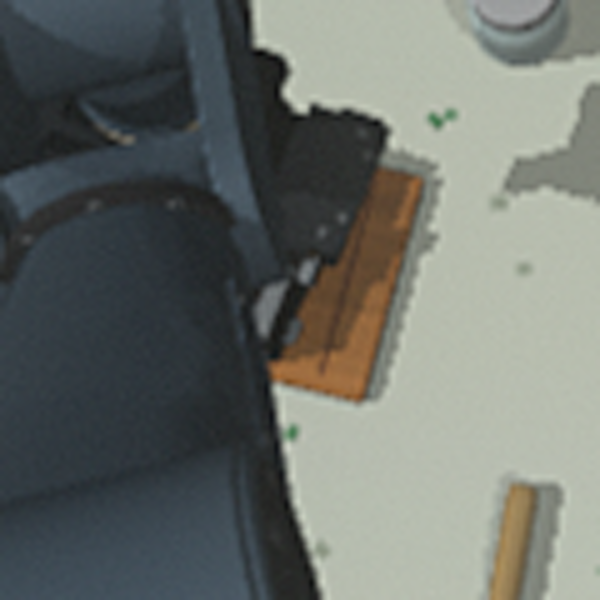

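arm_command([
  [0.1,-3,-1.6,0.18,8.7],
  [0.1,-5,-1.6,0.36,8.7],
  [0.1,-7,-1.6,0.54,8.7],
  [0.1,-7,-1.6,0.72,8.7],
  [0.1,-7,-1.6,0.9,8.7],
])

```text
time: 10.62
position: [0.5645, 0.2121, 0.1951]
tool_rot: [0.581, 0.814, -0.002, -0.002]
ft_force: [-0.4, 0.1, 0.1]
grip_width: 0.0867
```

arm_command([
  [0,0,0,0.18,8.7],
  [0,0,0,0.36,8.7],
  [0,0,0,0.54,8.7],
  [0,0,0,0.671,8.7],
  [0,0,0,0.671,8.7],
])

```text
time: 11.25
position: [0.5647, 0.2125, 0.1953]
tool_rot: [0.814, 0.58, -0.002, -0.001]
ft_force: [0.0, 0.0, 0.0]
grip_width: 0.0867
```

Run:
```python
from h import *
o=robot.get_obs();print(o['time'],o['position'],o['ft_force'],o['grip_width'])
rel(.59,.279,.2,-19)
shot('wrist','w6'); 
print(proj(load('w6'),[.59,.279,.082]))
```

```text
11.25 [0.56472919 0.21254045 0.19531628] [0.03056246 0.00658565 0.03681029] 0.08667639173909322
heading -19.05 shift [ 7.11  0.22 -0.48] spin -0.001 tilt [-3.9e-03 -7.0e-04 -1.0e+00] q6 0.51
(np.float64(258.37528454209496), np.float64(107.31826307140823))
```

View pics/w6.png

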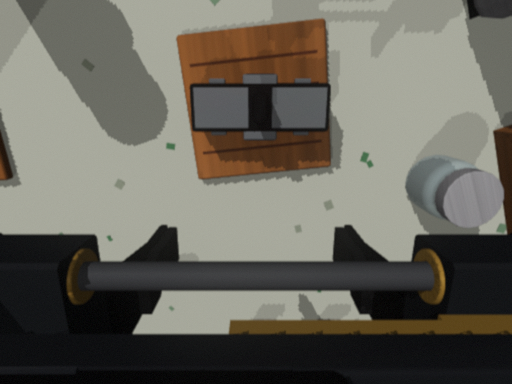

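Run:
```python
from h import *
crop('w6',160,40,360,160,4,'w6c')
```

```text
(no output)
```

View pics/w6c.png

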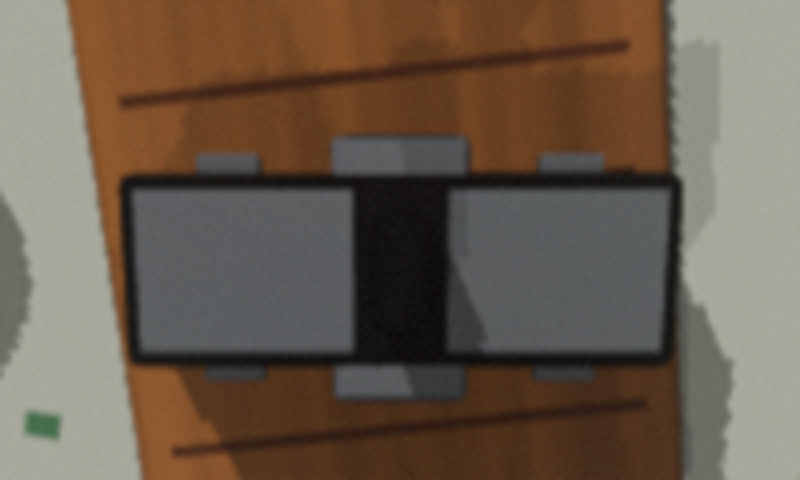

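Run:
```python
from h import *
z=load('w6')
C=np.array([atz(z,160+x/4,40+y/4,.054) for x,y in [(122,178),(680,178),(671,362),(131,362)]])
print(C.round(4).tolist(),C.mean(0))
for i in range(4):
    e=C[(i+1)%4]-C[i]; print(np.linalg.norm(e).round(4),np.degrees(np.arctan2(e[1],e[0])).round(2))
for x,y in [(240,270),(560,250),(400,270)]: print(pt(z,160+x/4,40+y/4).round(4))
Rb=[atz(z,160+x/4,40+y/4,.082) for x,y in [(356,270),(448,270)]]; print('rib',Rb,np.mean(Rb,0))
c=C.mean(0); rel(c[0],c[1],.057,-19)
```

```text
[[0.5383, 0.3175, 0.054], [0.6578, 0.2762, 0.054], [0.6449, 0.2373, 0.054], [0.5247, 0.2787, 0.054]] [0.59141537 0.27743458 0.054     ]
0.1264 -19.05
0.041 -108.24
0.1272 160.97
0.0411 70.65
[0.5565 0.2899 0.0543]
[0.6276 0.2701 0.0541]
[0.5912 0.2784 0.0818]
rib [array([0.58252328, 0.28142463, 0.082     ]), array([0.60074623, 0.27513599, 0.082     ])] [0.59163476 0.27828031 0.082     ]
heading -19.01 shift [ 7.02  0.43 13.85] spin -0.0 tilt [-3.3e-03 -6.0e-04 -1.0e+00] q6 0.51
```

arm_command([
  [4,0.4,4,0,8.7],
  [7,0.4,8,0,8.7],
  [7,0.4,8,0,8.7],
  [7,0.4,8,0,8.7],
])

```text
time: 11.8
position: [0.5924, 0.2772, 0.1174]
tool_rot: [0.814, 0.58, -0.0, 0.0]
ft_force: [0.7, 1.2, 0.1]
grip_width: 0.087
```

Run:
```python
from h import *
rel(.5914,.278,.058,-19)
```

```text
heading -19.07 shift [ 0.05 -0.12  5.94] spin -0.001 tilt [-6.e-04 -6.e-04 -1.e+00] q6 0.6
```

arm_command([
  [0,-0.1,3.5,0,6],
  [0,-0.1,5.7,0,4],
  [0,-0.1,5.9,0,4],
  [0,-0.1,5.9,0,4],
])

```text
time: 12.3
position: [0.5929, 0.2776, 0.0603]
tool_rot: [0.815, 0.58, 0.001, 0.001]
ft_force: [-0.2, -0.3, 0.2]
grip_width: 0.0545
```

Run:
```python
from h import *
rel(.5914,.278,.058,-19)
```

```text
heading -19.17 shift [-0.01 -0.15  0.23] spin -0.003 tilt [ 2.8e-03  7.0e-04 -1.0e+00] q6 0.6
```

arm_command([
  [0,-0.1,0.2,0,3],
  [0,-0.1,0.2,0,0.9],
  [0,-0.1,0.2,0,0.9],
  [0,-0.1,0.2,0,0.9],
  [0,-0.1,0.2,0,0.9],
], newtons=40)

```text
time: 12.92
position: [0.591, 0.2783, 0.0566]
tool_rot: [0.815, 0.58, 0.0, 0.0]
ft_force: [0.2, 0.5, 0.8]
grip_width: 0.0138
```

arm_command([
  [0,0,0,0,0.9],
  [0,0,-0.7,0,0.9],
  [0,0,-1.5,0,0.9],
  [0,0,-1.5,0,0.9],
])

```text
time: 13.42
position: [0.591, 0.2784, 0.072]
tool_rot: [0.815, 0.58, 0.001, 0.0]
ft_force: [0.5, -0.4, -4.4]
grip_width: 0.0136
```

arm_command([
  [0,0,-3,0,0.9],
  [-2,0.6,-7,0,0.9],
  [-5,1.6,-11,0,0.9],
  [-9,2.9,-14,0,0.9],
  [-13.5,4.3,-16,0,0.9],
])

```text
time: 14.05
position: [0.5873, 0.1359, 0.2331]
tool_rot: [0.814, 0.58, 0.001, 0.001]
ft_force: [1.9, -0.1, -6.3]
grip_width: 0.0134
```

arm_command([
  [-5,1.6,-1,-0.07,0.9],
  [-10,3.2,-2,-0.14,0.9],
  [-15,4.8,-2,-0.21,0.9],
  [-20,6.4,-2,-0.28,0.9],
  [-25,8,-2,-0.349,0.9],
])

```text
time: 14.68
position: [0.58, -0.1272, 0.2512]
tool_rot: [0.701, 0.713, -0.0, -0.0]
ft_force: [1.2, -0.0, -3.2]
grip_width: 0.0137
```

Run:
```python
from h import *
o=robot.get_obs();print(o['time'],o['position'],o['ft_force'],o['grip_width'])
rel(.575,-.36,.25,1)
```

```text
14.675 [ 0.58000491 -0.12719502  0.25120848] [ 1.2071118  -0.0215928  -3.24242549] 0.013727106993854644
heading 0.99 shift [-23.27  -0.9    0.11] spin -0.0 tilt [-5.e-04  4.e-04 -1.e+00] q6 -0.42
```

arm_command([
  [-5,-0.2,0,0,0.9],
  [-10,-0.4,0,0,0.9],
  [-15,-0.6,0,0,0.9],
  [-20,-0.8,0,0,0.9],
  [-23,-0.8,0,0,0.9],
])

```text
time: 15.3
position: [0.5752, -0.3585, 0.2507]
tool_rot: [0.703, 0.712, -0.0, -0.0]
ft_force: [0.5, 1.1, -3.5]
grip_width: 0.0137
```

arm_command([
  [0,0,0,0,0.9],
  [0,0,0,0,0.9],
])

```text
time: 15.55
position: [0.5755, -0.3548, 0.2506]
tool_rot: [0.702, 0.712, 0.0, -0.001]
ft_force: [-0.3, 0.3, -5.6]
grip_width: 0.0136
```

Run:
```python
from h import *
o=robot.get_obs();print(o['time'],o['position'],o['ft_force'],np.abs(o['joint_velocities']).max())
rel(.575,-.36,.25,1)
shot('wrist','w7'); print(proj(load('w7'),[.577,-.288,.045]))
```

```text
15.55 [ 0.57554612 -0.35483897  0.25064341] [-0.26908779  0.33776209 -5.63088598] 0.01906957128550312
heading 0.85 shift [-0.52 -0.06  0.06] spin -0.003 tilt [-0.0014  0.0022 -1.    ] q6 -0.73
(np.float64(257.91145587865606), np.float64(110.63507911056288))
```

View pics/w7.png

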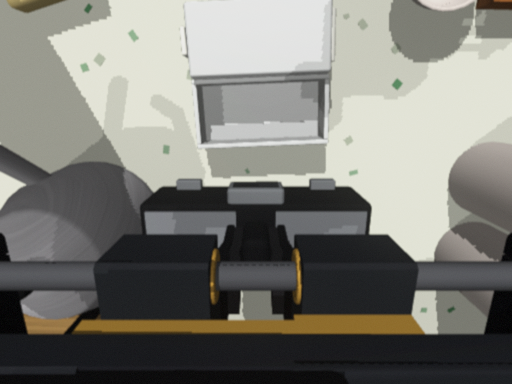

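Run:
```python
from h import *
o=robot.get_obs();print(o['time'],o['grip_width'],o['ft_force'])
crop('w7',170,60,350,160,4.4,'w7c'); crop('w7',130,160,400,330,2.9,'w7d')
```

```text
15.6 0.013271678595605583 [-1.14566312  0.09953068 -4.30713813]
```

View pics/w7c.png

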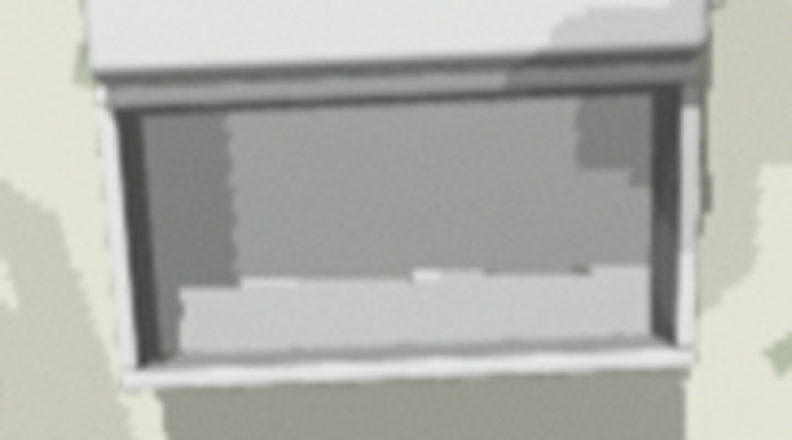

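View pics/w7d.png

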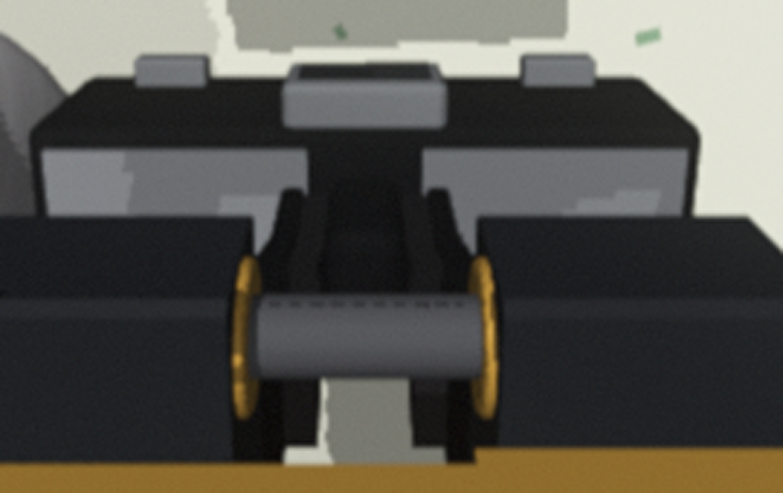

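Run:
```python
from h import *
z=load('w7')
a=lambda x,y,h=.045: atz(z,170+x/4.4,60+y/4.4,h)
def rep(n,P):
    P=np.array(P); print(n,P.round(4)[:,:2].tolist(),'c',P.mean(0).round(4)[:2])
    for i in range(4):
        e=P[(i+1)%4]-P[i]; print('  ',np.linalg.norm(e).round(4),np.degrees(np.arctan2(e[1],e[0])).round(2))
rep('outer',[a(101,88),a(700,70),a(692,363),a(123,390)])
rep('inner rim',[a(118,109),a(681,88),a(678,348),a(137,370)])
rep('floor',[a(143,109,.005),a(652,90,.005),a(655,345,.005),a(165,362,.005)])
rep('lid',[a(88,80,.0585),a(706,50,.0585),a(706,50,.0585),a(88,80,.0585)])
for n,x,y in [('floor',400,200),('floor',300,320),('lid',300,20),('wallbot',400,372),('wallR',690,220),('wallL',118,250)]: print(n,pt(z,170+x/4.4,60+y/4.4).round(4))
print('cam',ray(z,0,0)[0])
```

```text
outer [[0.5052, -0.2566], [0.6541, -0.2501], [0.6577, -0.3224], [0.5081, -0.3318]] c [ 0.5813 -0.2902]
   0.149 2.47
   0.0724 -87.15
   0.1499 -176.42
   0.0753 92.18
inner rim [[0.5093, -0.2615], [0.6497, -0.2544], [0.6537, -0.3186], [0.512, -0.3264]] c [ 0.5812 -0.2902]
   0.1406 2.87
   0.0643 -86.4
   0.142 -176.82
   0.065 92.35
floor [[0.5091, -0.2593], [0.6499, -0.2523], [0.6556, -0.322], [0.5133, -0.3291]] c [ 0.582  -0.2907]
   0.141 2.87
   0.07 -85.32
   0.1425 -177.16
   0.0699 93.49
lid [[0.5047, -0.2557], [0.6522, -0.2467], [0.6522, -0.2467], [0.5047, -0.2557]] c [ 0.5785 -0.2512]
   0.1478 3.46
   0.0 0.0
   0.1478 -176.54
   0.0 0.0
floor [ 0.5809 -0.2826  0.0026]
floor [ 0.5526 -0.3166  0.0031]
lid [ 0.5554 -0.2413  0.0564]
wallbot [ 0.5812 -0.3261  0.0433]
wallR [ 0.6546 -0.2862  0.044 ]
wallL [ 0.5079 -0.2958  0.044 ]
cam [ 0.57464593 -0.28000887  0.41178071]
```

Run:
```python
from h import *
rel(.5855,-.36,.15,3.2)
```

```text
heading 0.9 shift [-0.59  0.98 10.09] spin -0.04 tilt [-0.0013  0.0018 -1.    ] q6 -0.73
```

arm_command([
  [-0.4,1,3,-0.04,0.9],
  [-0.4,1,7,-0.04,0.9],
  [-0.4,1,10,-0.04,0.9],
  [-0.4,1,10,-0.04,0.9],
  [-0.4,1,10,-0.04,0.9],
])

```text
time: 16.23
position: [0.5873, -0.3596, 0.1529]
tool_rot: [0.687, 0.727, 0.0, 0.001]
ft_force: [0.6, -0.5, -4.5]
grip_width: 0.0138
```

Run:
```python
from h import *
o=robot.get_obs();print(o['time'],o['position'],o['ft_force'],np.abs(o['joint_velocities']).max())
rel(.5855,-.36,.15,3.2)
shot('wrist','w8');crop('w8',150,20,360,170,3.8,'w8c');crop('w8',120,140,400,330,2.8,'w8d')
```

```text
16.225 [ 0.58731591 -0.35959257  0.152917  ] [ 0.56902994 -0.5040548  -4.47146745] 0.021658481691604014
heading 3.21 shift [-0.03 -0.18  0.29] spin 0.0 tilt [ 0.002  -0.0016 -1.    ] q6 -0.77
```

View pics/w8c.png

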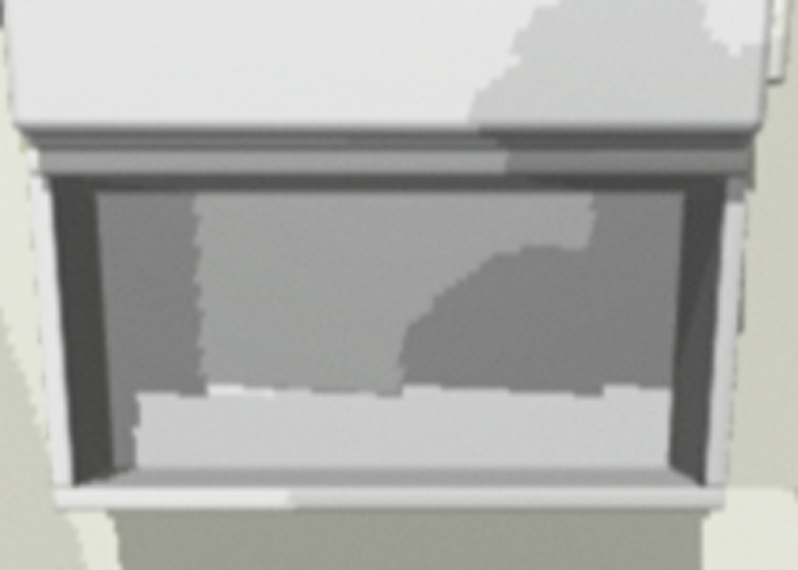

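View pics/w8d.png

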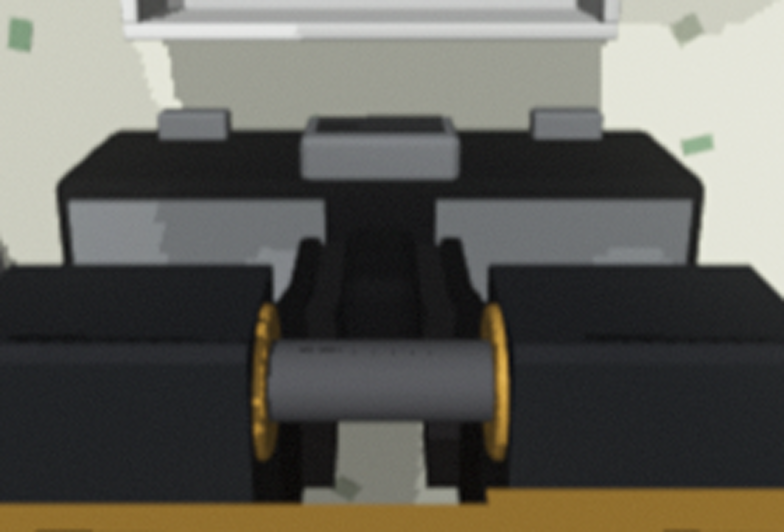

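Run:
```python
from h import *
z=load('w8')
a=lambda x,y,h=.045: atz(z,150+x/3.8,20+y/3.8,h)
def rep(n,P):
    P=np.array(P); print(n,P.round(4)[:,:2].tolist(),'c',P.mean(0).round(4)[:2])
    for i in range(4):
        e=P[(i+1)%4]-P[i]; print('  ',np.linalg.norm(e).round(4),np.degrees(np.arctan2(e[1],e[0])).round(2))
rep('outer',[a(30,172),a(750,172),a(722,508),a(57,508)])
rep('inner',[a(52,178),a(728,178),a(708,486),a(74,486)])
rep('floor',[a(95,190,.005),a(685,190,.005),a(669,470,.005),a(112,470,.005)])
for n,x,y in [('floor',400,200),('floor',300,420),('lid',300,60),('wallbot',400,497),('wallR',732,320),('wallL',50,320)]: print(n,pt(z,150+x/3.8,20+y/3.8).round(4))
z7=load('w7')
# triangulate inner -y rim corners
def tri(r1,r2):
    (o1,d1),(o2,d2)=r1,r2
    A=np.stack([d1,-d2],1); s=np.linalg.lstsq(A,o2-o1,rcond=None)[0]; p=o1+d1*s[0];q=o2+d2*s[1]; return ((p+q)/2).round(4),np.linalg.norm(p-q).round(4)
for p7,p8 in [((123,390),(57,508)),((692,363),(722,508))]:
    print('tri',tri(ray(z7,170+p7[0]/4.4,60+p7[1]/4.4),ray(z,150+p8[0]/3.8,20+p8[1]/3.8)))
# pack in hand: buttons top edge of +y button, top z = tcp-.045+.04
o=robot.get_obs()['position']; zt=o[2]-.045
b=lambda x,y,h: atz(z,120+x/2.8,140+y/2.8,zt+h)
rep('pack top +y edge',[b(68,199,.042),b(692,199,.042),b(692,199,.042),b(68,199,.042)])
print('button outer top edge',b(302,135,.040),b(458,135,.040)); print('button outer bot', b(308,117,.02),b(452,117,.02))
print('tcp',o)
```

```text
outer [[0.5044, -0.2607], [0.6545, -0.2522], [0.6579, -0.3227], [0.5084, -0.331]] c [ 0.5813 -0.2917]
   0.1503 3.23
   0.0705 -87.27
   0.1497 -176.79
   0.0704 93.25
inner [[0.509, -0.2616], [0.6501, -0.2537], [0.6541, -0.3179], [0.5123, -0.3259]] c [ 0.5814 -0.2898]
   0.1413 3.23
   0.0644 -86.43
   0.142 -176.79
   0.0643 92.99
floor [[0.5083, -0.2604], [0.6501, -0.2524], [0.6542, -0.3194], [0.5117, -0.3274]] c [ 0.581  -0.2899]
   0.142 3.23
   0.0672 -86.51
   0.1428 -176.79
   0.0671 92.89
floor [ 0.5817 -0.2584  0.0038]
floor [ 0.5592 -0.3122  0.0036]
lid [ 0.561  -0.2384  0.0572]
wallbot [ 0.5853 -0.3244  0.0438]
wallR [ 0.6551 -0.282   0.0434]
wallL [ 0.5075 -0.2903  0.0436]
tri (array([ 0.507 , -0.3323,  0.0395]), np.float64(0.0006))
tri (array([ 0.6567, -0.322 ,  0.0492]), np.float64(0.0002))
pack top +y edge [[0.5256, -0.3449], [0.6473, -0.3381], [0.6473, -0.3381], [0.5256, -0.3449]] c [ 0.5865 -0.3415]
   0.1219 3.19
   0.0 0.0
   0.1219 -176.81
   0.0 0.0
button outer top edge [ 0.57064104 -0.32995468  0.14857757] [ 0.60079846 -0.32827087  0.14857757]
button outer bot [ 0.57033838 -0.33139372  0.12857757] [ 0.60136518 -0.32966027  0.12857757]
tcp [ 0.58758866 -0.36010255  0.15357757]
```

Run:
```python
from h import *
rel(.5813,-.2899,.12,3.2)
```

```text
heading 3.2 shift [ 7.05 -0.25  3.34] spin -0.0 tilt [ 0.0031 -0.0026 -1.    ] q6 -0.77
```

arm_command([
  [2.5,-0.1,0,0,0.9],
  [5,-0.2,0,0,0.9],
  [7,-0.25,1,0,0.9],
  [7,-0.25,2.5,0,0.9],
  [7,-0.25,3.2,0,0.9],
])

```text
time: 16.9
position: [0.5797, -0.2903, 0.1183]
tool_rot: [0.687, 0.726, -0.0, -0.0]
ft_force: [-1.0, -0.5, -4.4]
grip_width: 0.0137
```

arm_command([
  [0,0,0,0,0.9],
  [0,0,0,0,0.9],
  [0,0,0,0,0.9],
])

```text
time: 17.27
position: [0.5802, -0.2907, 0.1197]
tool_rot: [0.688, 0.726, 0.0, 0.001]
ft_force: [-0.4, 0.3, -4.3]
grip_width: 0.0135
```

Run:
```python
from h import *
rel(.5813,-.2899,.0496,3.2);o=robot.get_obs();print(o['time'],o['position'],o['grip_width'])
shot('top','t3');shot('wrist','w9'); crop('t3',290,110,410,220,5,'t3c')
```

```text
heading 3.12 shift [0.07 0.11 7.01] spin -0.001 tilt [ 9.e-04 -7.e-04 -1.e+00] q6 -0.69
17.275 [ 0.58017872 -0.29065272  0.11974213] 0.013492269794638342
```

View pics/w9.png

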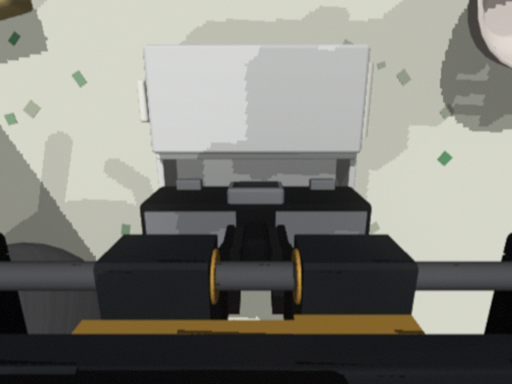

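View pics/t3c.png

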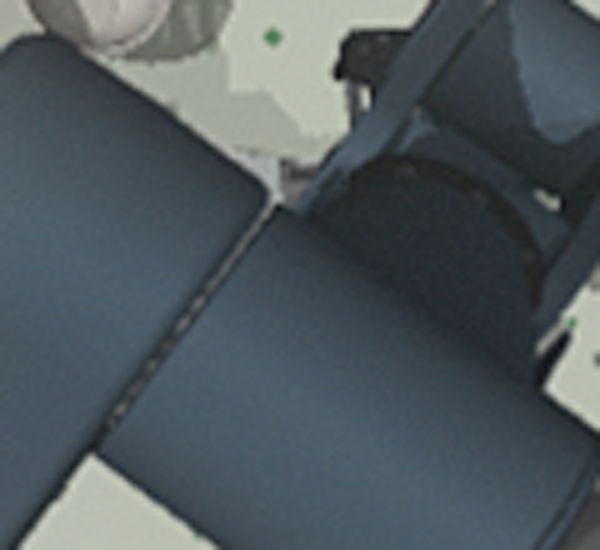

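arm_command([
  [0.05,0.1,1,0,0.9],
  [0.05,0.1,2,0,0.9],
  [0.05,0.1,3,0,0.9],
  [0.05,0.1,4,0,0.9],
  [0.05,0.1,4,0,0.9],
])

```text
time: 18.0
position: [0.58, -0.2888, 0.0779]
tool_rot: [0.687, 0.726, -0.0, -0.001]
ft_force: [-0.2, -0.1, -4.0]
grip_width: 0.0139
```

Run:
```python
from h import *
rel(.5813,-.2899,.0496,3.2);o=robot.get_obs();print(o['time'],o['position'],o['ft_force'],o['moment'])
shot('wrist','w10'); crop('w10',120,100,400,330,2.8,'w10c')
```

```text
heading 3.15 shift [-0.12  0.13  2.83] spin -0.001 tilt [-0.0023  0.0017 -1.    ] q6 -0.69
18.0 [ 0.58001314 -0.28883721  0.07793483] [-0.23796769 -0.14532074 -3.9962927 ] [-0.09384911  0.07916693 -0.00720452]
```

View pics/w10c.png

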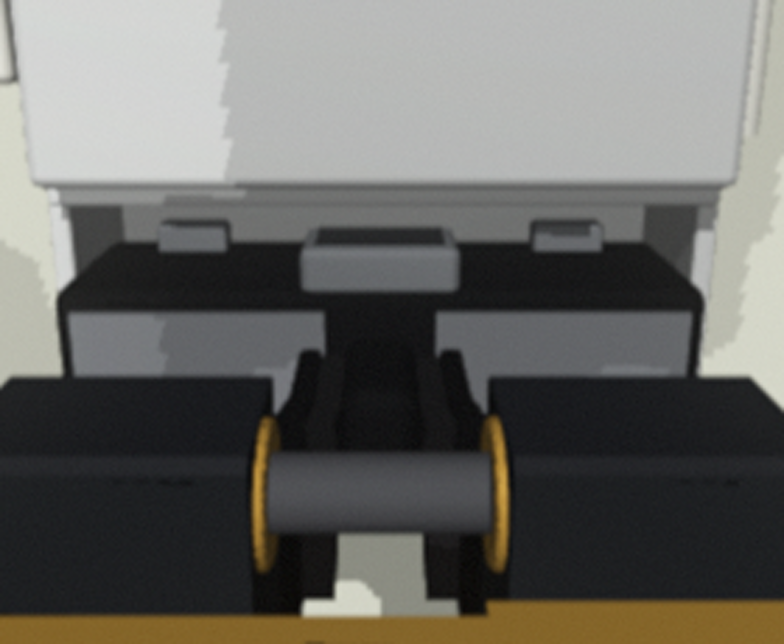

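arm_command([
  [-0.1,0.1,0.6,0,0.9],
  [-0.1,0.1,1.2,0,0.9],
  [-0.1,0.1,1.8,0,0.9],
  [-0.1,0.1,2.4,0,0.9],
  [-0.1,0.1,2.4,0,0.9],
])

```text
time: 18.68
position: [0.5814, -0.29, 0.0546]
tool_rot: [0.687, 0.726, -0.0, -0.001]
ft_force: [-0.0, -0.4, -5.0]
grip_width: 0.0137
```

arm_command([
  [0,0,0.2,0,0.9],
  [0,0,0.35,0,0.9],
  [0,0,0.35,0,0.9],
  [0,0,0.35,0,0.9],
])

```text
time: 19.18
position: [0.5819, -0.2904, 0.052]
tool_rot: [0.687, 0.726, 0.0, 0.0]
ft_force: [0.4, 0.1, -4.0]
grip_width: 0.0137
```

arm_command([
  [0,0,0.1,0,0.9],
  [0,0,0.2,0,0.9],
  [0,0,0.2,0,0.9],
  [0,0,0.2,0,0.9],
])

```text
time: 19.68
position: [0.5819, -0.2903, 0.0499]
tool_rot: [0.687, 0.726, 0.0, -0.0]
ft_force: [0.3, -0.2, -4.4]
grip_width: 0.0137
```

arm_command([
  [0,0,0.08,0,0.9],
  [0,0,0.15,0,0.9],
  [0,0,0.15,0,0.9],
])

```text
time: 20.05
position: [0.582, -0.2904, 0.0495]
tool_rot: [0.687, 0.726, -0.0, 0.0]
ft_force: [-2.1, 0.1, 4.2]
grip_width: 0.0136
```

arm_command([
  [0,0,0,0,2.5],
  [0,0,0,0,4],
  [0,0,0,0,4],
  [0,0,0,0,4],
])

```text
time: 20.55
position: [0.5819, -0.2904, 0.0482]
tool_rot: [0.687, 0.726, 0.0, 0.0]
ft_force: [-0.2, 0.0, 0.6]
grip_width: 0.0388
```

arm_command([
  [0,0,-3,0,4],
  [0,0,-8,0,4],
  [0,0,-13,0,4],
  [0,0,-15,0,4],
  [0,0,-15,0,4],
])

```text
time: 21.18
position: [0.583, -0.2911, 0.2006]
tool_rot: [0.687, 0.726, 0.0, 0.002]
ft_force: [-0.3, -0.6, -0.6]
grip_width: 0.0399
```

arm_command([
  [-4,0,0,0,4],
  [-7,0,0,0,4],
  [-7,0,0,0,4],
  [-7,0,0,0,4],
])

```text
time: 21.68
position: [0.5848, -0.359, 0.1965]
tool_rot: [0.687, 0.726, 0.0, -0.002]
ft_force: [0.2, 0.4, -0.1]
grip_width: 0.0403
```

Run:
```python
from h import *
o=robot.get_obs();print(o['time'],o['position'],o['ft_force'],o['grip_width'])
shot('wrist','w11'); crop('w11',160,40,360,190,4,'w11c')
z=load('w11');print(proj(z,[.5813,-.2899,.047]))
```

```text
21.675 [ 0.58484914 -0.35902233  0.19653711] [ 0.22585067  0.43968553 -0.05555577] 0.04026097488119658
(np.float64(256.14167247373183), np.float64(109.50382800700189))
```

View pics/w11c.png

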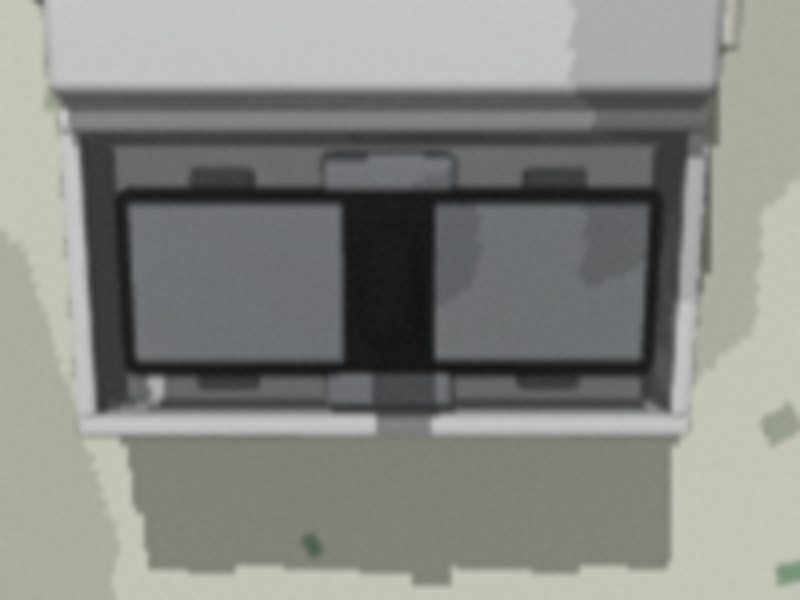

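Run:
```python
from h import *
z=load('w11'); f=lambda x,y:(160+x/4,40+y/4)
for n,x,y in [('top',240,280),('top',550,320),('rib',390,280),('wall',250,425),('floor',280,150),('lid',300,50)]: print(n,pt(z,*f(x,y)).round(4))
C=np.array([atz(z,*f(x,y),.047) for x,y in [(118,190),(660,190),(652,370),(126,370)]]);c=C.mean(0);print('c',c, np.linalg.norm(c[:2]-[.5813,-.2899]))
e=C[1]-C[0];print(np.degrees(np.arctan2(e[1],e[0])))
b=[atz(z,*f(x,y),.045) for x,y in [(388,155),(388,408)]];print('over buttons',np.linalg.norm(b[0]-b[1]))
o=robot.get_obs();print(o['time'],o['ft_force'])
shot('scene','s9'); shot('top','t9')
```

```text
top [ 0.547  -0.2922  0.0472]
top [ 0.6214 -0.2974  0.0476]
rib [ 0.5825 -0.2898  0.0738]
wall [ 0.55   -0.3269  0.0441]
floor [ 0.5519 -0.2595  0.0035]
lid [ 0.5601 -0.2425  0.0582]
c [ 0.58236581 -0.29068905  0.047     ] 0.0013261066017821925
3.1418113398179752
over buttons 0.05869618433241321
21.725 [ 0.54679482  0.18105683 -0.60056985]
```

View pics/s9.png

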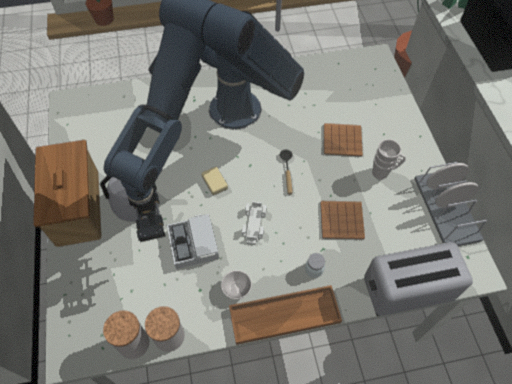

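Run:
```python
from rig import robot
print(robot.hand_in())
```

```text
the job is handed in; nothing more can be done
None
```

I pinched both buttons in together (about 47 mm between the fingers) and lifted the pack out of its cradle. I stood it on the right-hand coaster, let go, took it again by the rib, and set it down in the open bay. The job was handed in at about 22 s, and no verdict was reported.

**Last checks on the pack:**
- **Position:** the pack is about 1.3 mm from the bay centre I measured. It is lined up to within about 0.1°, and level.
- **Height:** its top is at about 47 mm, so it stands on the bay floor.
- **Buttons:** they measured about 59 mm across, so they are out and not jammed.
- **Release:** the fingers are open and clear, with a force reading near zero.

**Bystanders:** in the final scene picture the spoon, sponge, mugs, jar and bowl look unmoved. The arm partly hides the kettle, so I could not see all of it. I noticed no contact near it.

**What disagreed:**
- The first top-camera estimates were 3–5 mm off the wrist camera's, so I used the wrist camera's.
- Triangulating two rim corners gave heights of 39.5 and 49 mm, against the 45 mm stated. The wrist depth readings were 1–2 mm low.
- Two finger-opening readings jumped to 19 and 22 mm during the carry. The neighbouring readings were 13–14 mm and the grip held.

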